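# Tong a seated spacer out of a deep heating-block slot

### The arm

A 6-joint arm with a two-finger parallel gripper is mounted at the origin on the work surface. World frame = base frame: x ahead of the robot, y to its left, z up, the work surface at z = 0. Lengths are in m, angles in rad, forces in N, time in s.
With the tool pointing down it reaches from about 0.375 to 0.9 m from the base axis. Payload 3.1 kg.
Tool frame: the origin (TCP) lies between the finger pads; the fingertips stand manip.nose_length ahead of it and the grasp point (between the pads) lies 5 mm behind it (manip.nose_length is the distance from the TCP to the fingertips, in m); z points along the fingers, y is the line along which they close (so a half turn about z gives the same grasp; the last joint's range is limited). The gripper opens to 85 mm and grips with 20 to 120 N. Pads are 22 mm wide; open, the fingers measure 114 mm over their backs; the gripper's body (76 mm by 85 mm) begins 54 mm behind the grasp point. The pads swing forward as they close: fully open they stand 13 mm farther back than shut.
Start: joints at [-1.472, 0.527, 1.433, -0, 1.181, -0.178], TCP at [0.171, -0.601, 0.224] pointing down, gripper open.
Joint ranges: [-3.08, 3.08], [-0.75, 2.2], [0.22, 2.44], [-1.43, 4.57], [0, 2.65], [-2.85, 2.85]. Speed limits (rad/s): [2.79, 2.79, 3.14, 3.14, 3.14, 3.14].

### API

Orientations are given as a unit quaternion [x, y, z, w].
In Python, from station import monitor, eyes, job, manip gives the robot as it stands.
- The arm moves only by the shell command python3 -m pendant 'ROWS' [FORCE]. ROWS is JSON, a list that holds one entry, the list of rows, each a list of 7 numbers: the shift along the tool's x, y, z as a fraction of full scale, then the turn, a rotation vector about the tool's x, y, z as a fraction of full scale, then the opening, from 0 (shut) to 1 (fully open). A call has 1 to 20 rows; each row shifts and turns the commanded pose from where the row before left it, along the tool's axes as they then stand; what a row does not reach is not made up. Full scale, the value 1, is 800 mm for a shift and 0.12 rad for a turn. A row lasts 1/10 s, in which the tool goes at most 50 mm and 8.59 degrees, less where a joint would pass 70% of its speed; a pose out of reach is approached as far as the arm can. A call with a number of a shift or a turn outside -1 to 1 is refused whole. A call with a gripper value outside its range is refused whole. The fingers move at their own pace and stop on an object; FORCE is the grip in N (left out, the last holds). Time passes only in rows, so rows that do not move let the fingers close. It gives the time, the measured TCP pose, the force, the opening and the grip force at its end, in the units of the state.
- monitor.sense(): the state, without advancing time (a new reading comes with each control period).
- eyes.snapshot(name): name is "scene" or "side" or "wrist"; returns a dict with "pixels" (384x512x3 uint8, red, green, blue), "depth" (384x512 float32, m along the optical axis (not along the pixel's ray), 0 where there is no reading), "intrinsics" (3x3 intrinsics, pixels), "k1" (the pictures are not rectified: a ray, as slopes to the right and down, at radius r is drawn at 1 + k1 r^2 times it, then the intrinsics apply), "eye" and "attitude" of the camera in the world. Camera axes: x right, y down, z forward; pixel columns grow to the right and rows downward; lengths in m; the calibration is good to about 2 mm. A picture is of the moment at which its call begins.
- job.sign_off(): hands the job in; it is judged then, once.
The state is a dict: "t": time; "q": joint angles; "qd": joint speeds; "tau": joint torques, N m; "tcp_pos": TCP position; "tool_rot": TCP orientation; "force": force on the tool from outside, world axes, zero at the start; "ft_torque": the same for the moment, N m; "finger_gap": opening from 0.0 (shut) to 1.0 (fully open); "gripper_force": force on a finger pad.
Only numpy, scipy, OpenCV 4.12 (cv2) and the standard library are available. Lean on these libraries where they do the work, as an engineer would, in place of code of your own. Each camera call takes 0.05 s, during which the arm holds its last target. There are 200 camera calls.

### The job

Take the sprung tongs from their stand and use them to grip the small steel spacer low down at the bottom of the one uncovered slot of the heating block, squeezing firmly enough to draw it out but gently enough not to mark it, and without pressing hard on the block. Lower the spacer into the open sample tin and let go of it only at the tin's floor, then put the tongs back upright in their stand and let go of them. Touch the spacer only with the tongs, and leave the slot covers, the closed tin, the loose lid and the place of the open tin undisturbed.

Things in the scene. Friction and masses are not known exactly. Their poses are not given: they have to be found in the camera images.
- tongs: Upright sprung tongs, steel legs, black head, 124 mm tall, 150 g. Origin midway between the two tips at tip level, z up. The legs, at +y and -y, slide straight along y (parallel, not pivoting), each up to 13 mm inward. Lower blades: 4 mm thick, 10 mm wide (x), up to 62 mm height; free, 34 mm apart inside, 42 mm over the outsides. They start standing in the stand, axes along its axes.
- tongs_grip (a point): Where to take the tongs, 88 mm above the tips, axes as the tongs. Flat upright finger plates, 64 to 124 mm height, 16 mm wide (x), 58 mm over their outsides (y) when free; blade gap = plate width minus 24 mm. At 60-64 mm height the legs step in 8 mm to the blades. The head between the plates, 22 mm along y, reaches 122 mm height.
- tongs_head (a point): Centre of the tongs' head, 114 mm above the tips; in it the springs, pushing each leg out with 5 N when free plus 0.8 N per mm of its travel. Plates at 50 mm: about 8 N, tongs safely held, blades 34 mm over the outsides. Plates at 40 mm: about 12 N, blades just meet the spacer; grip force beyond that presses on the spacer.
- stand: White plastic stand, fixed: base plate 70 x 90 mm, upright pocket 20 mm (x) by 54 mm (y) inside, walls 6 mm, rim at 52 mm height, pocket floor at 6 mm. Origin: centre of its underside. The tongs stand in it with their tips on the pocket floor.
- block: Aluminium heating block, fixed, 125 (x) x 78 (y) x 55 mm. Origin: centre of its underside. Three slots at x = -35, 0, +35 mm, y = 0, each 20 mm (x) by 40 mm (y), 45 mm deep: floor at 10 mm height. Two have covers; the spacer is in the third. Blades enter with the tongs' y along the slot's y, squeezed to under 40 mm over the outsides. More than 20 N of the tongs on the block is too hard.
- slot_floor (a point): Centre of the middle slot's floor, axes as the block (the other slots are alike). In each slot a fixed pad at -x and a spring plunger at +x, both 8 mm wide (y) and under 5 mm high, clamp the spacer in the middle with about 7 N, so that it takes some 6 to 17 N upward to draw it out. The blades pass beside them at +y and -y.
- plug: The steel spacer, 10 to 14 g: a low round button, 16 mm diameter for its lowest 3 mm, then a flat cone narrowing to 6 mm at its top, 6 mm high. Origin: centre of its underside, z up. Only the straight lowest 3 mm can be gripped (blades slip off the cone), so the tips must be within 1.5 mm of the floor. More than about 22 N from each blade marks it.
- tin: Open round aluminium sample tin, loose, 150 g, 72 mm outside diameter, 30 mm high, wall 3 mm, inner floor 4 mm up. Origin: centre of its underside. The spacer goes inside.
- cover1: Loose white plastic slot cover, plate 28 x 48 x 4 mm with a boss underneath, sitting on the block over a slot. Origin: centre of the plate's underside. Stays.
- cover2: A second slot cover like cover1. Stays.
- closed_tin: Closed aluminium tin, 62 mm diameter, 42 mm high, bystander. Origin: centre of its underside.
- tin_lid: Loose aluminium lid lying open side up, 62 mm diameter, 12 mm high, bystander. Origin: centre of its underside.
There are look-alikes about, which are no part of the job. What is shaped like the block but pink is not meant.

How it is judged:
On the way, in this order (a step that is already met when the one before it is completed fails the run):
1. the tongs are lifted out of their stand (z of tongs in the frame of stand above 0.055 m), for 0.1 s.
2. the spacer is drawn out above the block, held in the tongs (z of plug in the frame of block above 0.06 m and contact force between tongs and plug above 1 N), for 0.2 s.
3. the spacer is inside the open tin, on its floor (horizontal distance between plug and tin below 0.03 m and z of plug in the frame of tin below 0.015 m), for 0.2 s.
At the end, for the whole second after the job is handed in: Spacer at rest on the open tin's floor (within 30 mm of its axis, origin under 15 mm above the tin's underside); tongs released, at rest in the stand, origin within 12 mm of the stand's axis and under 12 mm above its underside, within 0.12 rad of upright (all of step 3 and linear speed of each of plug, tongs below 0.03 m/s and horizontal distance between tongs and stand below 0.012 m and z of tongs in the frame of stand below 0.012 m and angle between tongs's own z axis and vertical below 0.12 rad); the robot touches nothing.
It fails at once if the fingers touch the spacer (contact force between the fingers and plug above 0.3 N).
It fails at once if the tongs squeeze the spacer with more than 44 N over both blades (about 22 N each) (contact force between tongs and plug above 44 N).
It fails at once if the tongs or the robot press on the block with more than 20 N (contact force between any of tongs, the arm and block above 20 N).
It fails at once if the spacer is let go of over the tin, more than 20 mm above the tin's underside (horizontal distance between plug and tin below 0.032 m and z of plug in the frame of tin above 0.02 m and contact force between tongs and plug below 0.02 N).
It fails at once if the open tin is shoved more than 20 mm, or a cover, the closed tin or the loose lid more than 10 mm (distance of tin from where it was at the start of the episode above 0.02 m or distance of any of closed_tin, tin_lid, cover1, cover2 from where it was at the start of the episode above 0.01 m).
It also fails if it takes over 69 s, if anything falls off the work surface, if the arm or the gripper's body presses on something with over 40 N, if the wrist force passes 120 N, or if a joint passes its speed limit or range.

## Working session

There is one attempt and no reset: what is moved stays moved. The work goes in short steps, Python scripts to look and compute and a shell command to move; the robot and the scene stay as the last step left them, time stands still between calls to the robot, and variables do not carry over. Pictures are saved under pics/ and viewed, at most 10 in all, crops included, and the job is handed in when it is done.

```bash
ls; mkdir -p pics
cat > h.py <<'E'
import numpy as np, cv2
from scipy.spatial.transform import Rotation as R
from station import monitor, eyes, job, manip
def snap(n):
    s=eyes.snapshot(n); 
    np.savez(f'{n}.npz',**{k:np.asarray(v) for k,v in s.items()}); return s
def load(n): return dict(np.load(f'{n}.npz'))
def att(s):
    a=np.asarray(s['attitude'],float); return a if a.shape==(3,3) else R.from_quat(a).as_matrix()
def rays(s,uv):
    uv=np.asarray(uv,float).reshape(-1,1,2); k=float(s['k1'])
    d=cv2.undistortPoints(uv,np.asarray(s['intrinsics'],float),np.array([k,0,0,0.,0]))[:,0]
    return np.c_[d,np.ones(len(d))]@att(s).T
def plane(s,uv,z):
    d=rays(s,uv); e=np.asarray(s['eye'],float); return e+d*((z-e[2])/d[:,2])[:,None]
def cloud(s):
    h,w=s['depth'].shape; v,u=np.mgrid[:h,:w]
    p=np.asarray(s['eye'],float)+rays(s,np.c_[u.ravel(),v.ravel()])*s['depth'].reshape(-1,1)
    return p.reshape(h,w,3)
def save(s,f,box=None,k=1):
    im=s['pixels'][:,:,::-1]
    if box: x0,y0,x1,y1=box; im=im[y0:y1,x0:x1]
    cv2.imwrite(f'pics/{f}.png',cv2.resize(im,None,fx=k,fy=k,interpolation=cv2.INTER_CUBIC))
E
python3 - <<'E'
from h import *
print(monitor.sense(), manip.nose_length,[a for a in dir(manip) if a[0]!='_'])
a=snap('scene');b=snap('side')
for s in(a,b): print(s['eye'],s['attitude'],s['k1'],s['intrinsics'])
im=np.vstack([a['pixels'],b['pixels']])
cv2.imwrite('pics/a.png',cv2.resize(a['pixels'][:,:,::-1],(800,600)));cv2.imwrite('pics/b.png',cv2.resize(b['pixels'][:,:,::-1],(800,600)))
E
```

```text
pics
{'t': 0.0, 'q': array([-1.47150178e+00,  5.28465316e-01,  1.43392430e+00, -7.64092101e-06,
        1.18136509e+00, -1.78476297e-01]), 'qd': array([ 7.00218591e-04,  9.49445738e-04, -1.20992858e-03,  5.12057397e-04,
        2.57853377e-03, -4.03220202e-05]), 'tau': array([-2.88963733e-03, -4.42362213e+01, -1.78024507e+01, -2.68997892e-04,
        8.46293871e-03, -1.73140734e-05]), 'tcp_pos': array([ 0.17134943, -0.60028945,  0.22292715]), 'tool_rot': array([ 9.90370133e-01,  1.38440713e-01,  3.92573739e-05, -1.08031501e-03]), 'force': array([-0.00911894,  0.12597643, -0.0083452 ]), 'ft_torque': array([-0.0259283 ,  0.03820415, -0.0638566 ]), 'gripper_force': 0.0, 'finger_gap': 0.9980773127160173} 0.014 ['PlanningError', 'nose_length']
[ 1.24776717 -0.19547702  0.76275877] [ 0.72253133  0.55885429 -0.24546669 -0.32461742] -0.12299824561716076 [[485.99713195   0.         258.5086032 ]
 [  0.         485.99713195 191.74610903]
 [  0.           0.           1.        ]]
[ 0.55219769 -0.48609484  0.65995411] [ 0.94118961 -0.00781826 -0.00548368 -0.33774386] -0.06803004158572121 [[363.07646595   0.         257.51292004]
 [  0.         363.07646595 192.62958158]
 [  0.           0.           1.        ]]
```

View pics/a.png

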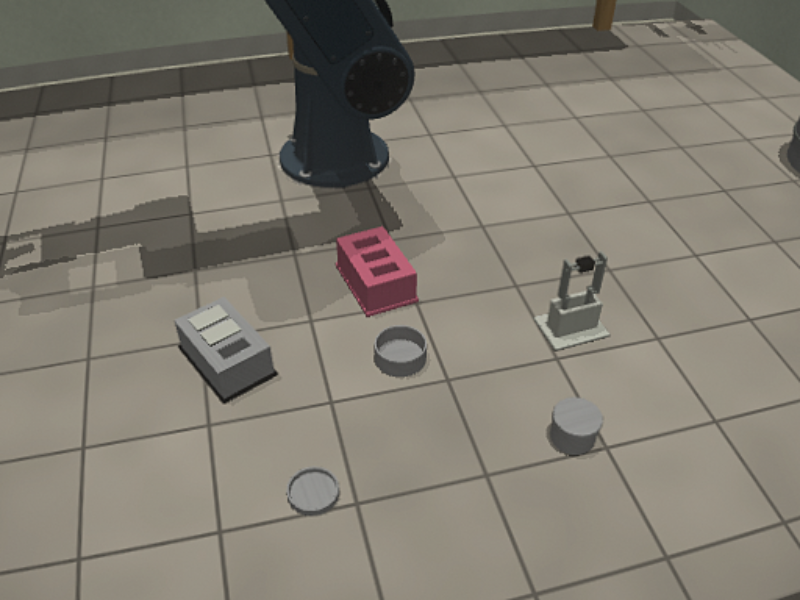

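View pics/b.png

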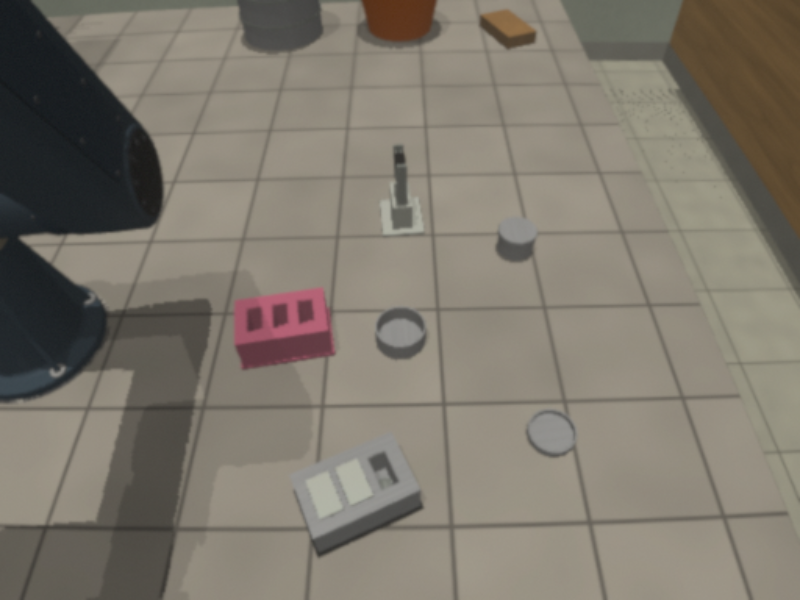

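Scene view (in 800x600 pixels):
- Blocks: grey at (225,345) with two covers and its open slot at (235,350); pink decoy at (378,270). I choose the grey one.
- Round things: open tin at (400,350), lid at (313,490) and closed tin at (576,425). I choose the tall open one.
- Tongs stand in the stand at (575,310).

The side view shows the same layout, with the spacer visible in the open slot at (383,475).

Run:
```python
from h import *
for n in('scene','side'):
    s=load(n);P=cloud(s);ok=s['depth']>0
    c={'scene':{'block':(225,345),'tin':(400,350),'stand':(575,310),'closed':(576,425),'lid':(313,490)},'side':{'block':(357,490),'tin':(401,332),'stand':(402,195),'closed':(517,237),'lid':(551,432)}}[n]
    hsv=cv2.cvtColor(s['pixels'],cv2.COLOR_RGB2HSV)
    for k,(u,v) in c.items():
        u/=1.5625;v/=1.5625
        z=P[...,2]; m=(z>.006)&ok
        yy,xx=np.mgrid[:384,:512]; m&=(abs(xx-u)<50)&(abs(yy-v)<50)&(hsv[...,1]<90)
        l=cv2.connectedComponents(m.astype(np.uint8))[1]
        ids=l[int(v)-12:int(v)+13,int(u)-12:int(u)+13];ids=ids[ids>0];i=np.bincount(ids).argmax()
        Q=P[l==i]; print(n,k,len(Q),'z pct',np.percentile(Q[:,2],[5,50,90,99]).round(4))
        bands={'block':[(.045,.0575)],'tin':[(.026,.034)],'stand':[(.045,.056),(.06,.12),(.10,.13)],'closed':[(.038,.046)],'lid':[(.009,.016)]}[k]
        for a,b in bands:
            q=Q[(Q[:,2]>a)&(Q[:,2]<b)]
            if len(q)<5: continue
            r=cv2.minAreaRect((q[:,:2]*1000).astype(np.float32)); print('   band',a,b,len(q),'rect',np.round(r[0],1),np.round(r[1],1),round(r[2],1))
    save(s,n+'_c',*( [(100,180,190,270)] if n=='scene' else [(170,270,290,360)]),k=6) if n=='side' else save(s,'st',(335,155,400,230),8)
```

```text
scene block 2473 z pct [0.0119 0.0535 0.0582 0.0605]
   band 0.045 0.0575 1329 rect [ 491.4 -243.5] [129.7  81. ] 24.3
scene tin 592 z pct [0.0068 0.02   0.0296 0.0316]
   band 0.026 0.034 163 rect [543.6  -9.9] [70.7 71.6] 43.5
scene stand 1321 z pct [0.007  0.0488 0.1223 0.1296]
   band 0.045 0.056 249 rect [547.3 245.5] [36.4 68.1] 5.7
   band 0.06 0.12 299 rect [546.9 245.2] [20.9 62.8] 3.8
   band 0.1 0.13 274 rect [547.7 245. ] [19.5 62.3] 4.4
scene closed 923 z pct [0.011  0.0404 0.0427 0.0443]
   band 0.038 0.046 639 rect [732.4 165.7] [60.2 60.5] 58.7
scene lid 251 z pct [0.0065 0.0103 0.0127 0.0141]
   band 0.009 0.016 164 rect [ 732.4 -164.1] [59.9 62.2] 51.1
side block 3874 z pct [0.0119 0.0548 0.0591 0.0607]
   band 0.045 0.0575 2241 rect [ 491.6 -244.8] [124.5  80.4] 24.4
side tin 496 z pct [0.0076 0.0209 0.0298 0.0314]
   band 0.026 0.034 161 rect [544.3 -11.4] [71.6 69.8] 89.8
side stand 623 z pct [0.0064 0.0513 0.1249 0.1295]
   band 0.045 0.056 125 rect [546.8 246.3] [31.9 70.8] 4.8
   band 0.06 0.12 151 rect [546.6 245.2] [15.5 60.2] 6.5
   band 0.1 0.13 148 rect [546.6 245.5] [15.9 60.8] 5.5
side closed 558 z pct [0.01   0.0408 0.0427 0.0438]
   band 0.038 0.046 362 rect [731.1 167.2] [63.5 59.1] 82.8
side lid 226 z pct [0.0067 0.0113 0.0134 0.0146]
   band 0.009 0.016 172 rect [ 732.3 -165.8] [61.  60.4] 9.8
```

View pics/side_c.png

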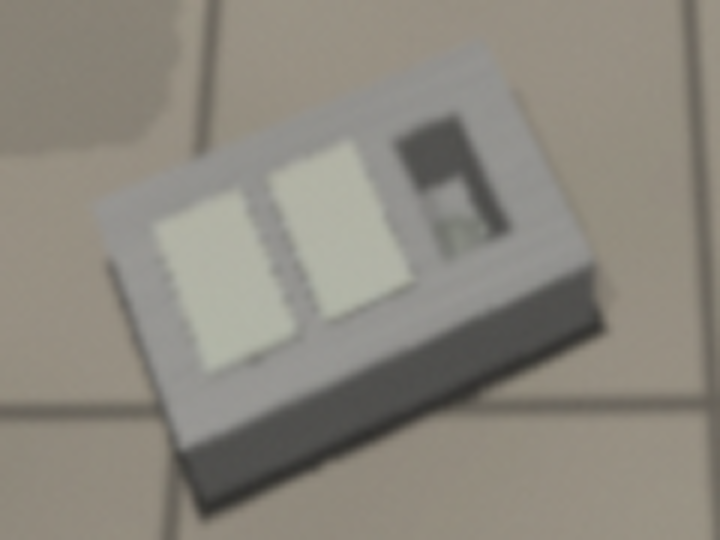

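The crop shows the grey block with two white covers and the uncovered slot at its +x end (crop (455,190)). The steel spacer is at about (455,200), so the choice is confirmed. Next I go over the block for a wrist view.

```bash
cat >> h.py <<'E'
def go(p,yaw):
    """print shift (current tool axes) and turn, in full-scale units, to reach p, tool down with tool x at yaw deg"""
    st=monitor.sense(); T=R.from_quat(st['tool_rot']); c,s_=np.cos(np.radians(yaw)),np.sin(np.radians(yaw))
    G=R.from_matrix(np.array([[c,s_,0],[s_,-c,0],[0,0,-1]]))
    d=np.asarray(p)-st['tcp_pos']
    print('t',round(st['t'],2),'tcp',st['tcp_pos'].round(4),'dist',np.linalg.norm(d).round(4),'shift',(T.inv().apply(d)/.8).round(5),'turn',((T.inv()*G).as_rotvec()/.12).round(3),'F',st['force'].round(1),'gap',round(st['finger_gap'],3),'gf',round(st['gripper_force'],1))
E
python3 -c "
from h import *
go([.515,-.24,.28],24.4)"
```

```text
t 0.1 tcp [ 0.1714 -0.6004  0.223 ] dist 0.5012 shift [ 0.53664 -0.31553 -0.07041] turn [-0.016 -0.004 -1.234] F [ 0.2 -0.6 -0. ] gap 0.999 gf 0.0
```

```bash
python3 -m pendant '[[[0.0447,-0.0263,-0.0059,0,0,0,1],[0.0447,-0.0263,-0.0059,0,0,0,1],[0.0447,-0.0263,-0.0059,0,0,0,1],[0.0447,-0.0263,-0.0059,0,0,0,1],[0.0447,-0.0263,-0.0059,0,0,0,1],[0.0447,-0.0263,-0.0059,0,0,0,1],[0.0447,-0.0263,-0.0059,0,0,0,1],[0.0447,-0.0263,-0.0059,0,0,0,1],[0.0447,-0.0263,-0.0059,0,0,0,1],[0.0447,-0.0263,-0.0059,0,0,0,1],[0.0447,-0.0263,-0.0059,0,0,0,1],[0.0447,-0.0263,-0.0059,0,0,0,1],[0,0,0,0,0,-0.617,1],[0,0,0,0,0,-0.617,1],[0,0,0,0,0,0,1],[0,0,0,0,0,0,1]]]'
python3 - <<'E'
from h import *
go([.515,-.24,.28],24.4)
s=snap('wrist');print(s['eye'],s['attitude'],s['k1']);save(s,'w1')
P=cloud(s);m=(abs(P[...,2]-.055)<.003)&(s['depth']>0);q=P[m][:,:2]
print(cv2.minAreaRect((q*1000).astype(np.float32)),m.sum())
E
```

```text
t: 1.7
tcp_pos: [0.5146, -0.2404, 0.2802]
tool_rot: [0.978, 0.211, -0.0, -0.0]
force: [-0.2, 0.1, -0.1]
finger_gap: 1.003
gripper_force: 0.0
t 1.7 tcp [ 0.5146 -0.2404  0.2802] dist 0.0006 shift [ 0.00066 -0.00026  0.00026] turn [-0.006  0.003 -0.013] F [-0.2  0.1 -0.1] gap 1.003 gf 0.0
[ 0.58502886 -0.20986368  0.42953465] [ 0.83033622 -0.53610348 -0.08291464  0.12751464] -0.02397246968208559
((359.8970947265625, -61.24053955078125), (253.1986541748047, 560.281982421875), 49.667266845703125) 7894
```

View pics/w1.png

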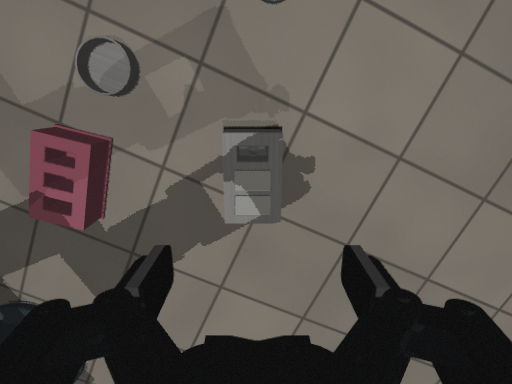

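The wrist view shows the grey block at (253,175), with its open slot at (252,153), the open tin at (108,67) and the pink decoy at (70,178). Now I refine the block.

```bash
python3 - <<'E'
from h import *
s=load('wrist');P=cloud(s)
m=np.zeros((384,512),bool);m[115:228,215:290]=1
q=P[m&(P[...,2]>.048)&(P[...,2]<.064)]
print('block',cv2.minAreaRect((q[:,:2]*1000).astype(np.float32)))
m=np.zeros((384,512),bool);m[140:168,230:276]=1
c,si=np.cos(np.radians(24.4)),np.sin(np.radians(24.4))
q=P[m]; d=q[:,:2]-[.4915,-.2442]; L=np.c_[d@[c,si],d@[-si,c],q[:,2]]*1000
g=L[(L[:,2]<45)]
print(len(g),'deep: x,y,z pct',[np.percentile(g[:,i],[2,10,50,90,98]).round(1) for i in range(3)])
hi=L[(abs(L[:,2]-55)<4)]
# rim edges: block-top points bordering slot
a=hi[(abs(hi[:,0]-35)<6)]; print('y near +',a[a[:,1]>0][:,1].min(),'y near -',a[a[:,1]<0][:,1].max())
a=hi[(abs(hi[:,1])<12)]; print('x',a[a[:,0]>35][:,0].min(),a[a[:,0]<35][:,0].max())
E
python3 -c "
from h import *
go([.547,.2453,.26],5)"
```

```text
block ((491.04351806640625, -244.28866577148438), (124.66912841796875, 78.2000732421875), 24.245731353759766)
419 deep: x,y,z pct [array([24. , 24.1, 28.5, 36.4, 38. ]), array([-19.9, -15.9,   1.2,  17.7,  20. ]), array([ 8.1,  8.8, 13. , 36.9, 40.4])]
y near + 20.10588997517344 y near - -20.006692678950586
x 44.96971697489296 24.38100223878387
t 1.75 tcp [ 0.5146 -0.2406  0.2803] dist 0.4874 shift [ 0.28697 -0.53686  0.02556] turn [-0.004  0.003  2.808] F [ 0.5  0.3 -0.3] gap 1.006 gf 0.0
```

```bash
python3 -m pendant '[[[0.0261,-0.0488,0.0023,0,0,0,1],[0.0261,-0.0488,0.0023,0,0,0,1],[0.0261,-0.0488,0.0023,0,0,0,1],[0.0261,-0.0488,0.0023,0,0,0,1],[0.0261,-0.0488,0.0023,0,0,0,1],[0.0261,-0.0488,0.0023,0,0,0,1],[0.0261,-0.0488,0.0023,0,0,0,1],[0.0261,-0.0488,0.0023,0,0,0,1],[0.0261,-0.0488,0.0023,0,0,0,1],[0.0261,-0.0488,0.0023,0,0,0,1],[0.0261,-0.0488,0.0023,0,0,0,1],[0,0,0,0,0,0.936,1],[0,0,0,0,0,0.936,1],[0,0,0,0,0,0.936,1],[0,0,0,0,0,0,1],[0,0,0,0,0,0,1]]]'
python3 - <<'E'
from h import *
go([.547,.2453,.26],5)
s=snap('wrist');save(s,'w2',None,1.5)
P=cloud(s);z=P[...,2];ok=s['depth']>0
near=(abs(P[...,0]-.547)<.06)&(abs(P[...,1]-.245)<.07)
for a,b in((.003,.010),(.047,.057),(.121,.135)):
    q=P[near&ok&(z>a)&(z<b)];
    if len(q)>5: print(a,len(q),cv2.minAreaRect((q[:,:2]*1000).astype(np.float32)))
near=(np.hypot(P[...,0]-.544,P[...,1]+.0105)<.05)
q=P[near&ok&(z>.026)&(z<.034)];print(len(q), len(q)>5 and cv2.minAreaRect((q[:,:2]*1000).astype(np.float32)))
E
```

```text
t: 3.35
tcp_pos: [0.5467, 0.245, 0.2602]
tool_rot: [0.999, 0.045, -0.0, -0.0]
force: [0.1, -0.3, -0.3]
finger_gap: 1.004
gripper_force: 0.0
t 3.35 tcp [0.5467 0.245  0.2602] dist 0.0005 shift [ 0.00046 -0.00029  0.00026] turn [-0.     0.002  0.023] F [ 0.1 -0.3 -0.3] gap 1.004 gf 0.0
0.003 1545 ((547.60888671875, 245.83966064453125), (69.69337463378906, 89.6932373046875), 4.1389970779418945)
0.047 389 ((549.7764282226562, 246.12432861328125), (26.722339630126953, 66.09033966064453), 4.936256408691406)
0.121 620 ((547.123779296875, 246.1365509033203), (16.645709991455078, 58.71625900268555), 5.069612503051758)
452 ((543.3473510742188, -9.935783386230469), (72.02591705322266, 70.38958740234375), 83.03887939453125)
```

View pics/w2.png

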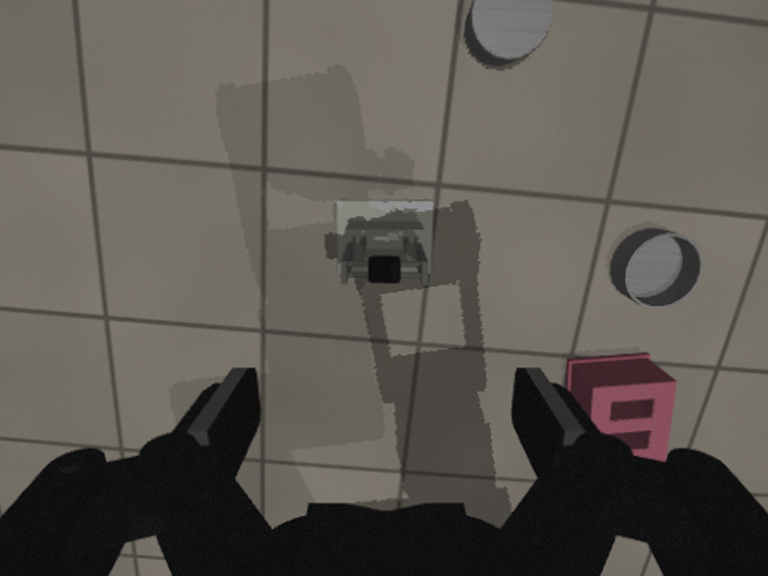

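The view shows the tongs' head at (384,268) with plates either side, inside the stand, and the fingers straddle it. Now I descend and grip to about 50 mm (0.588).

```bash
python3 -m pendant '[[[0.0009,-0.0012,0.03,0,0,0.03,1],[0,0,0.035,0,0,0,1],[0,0,0.035,0,0,0,1],[0,0,0.035,0,0,0,1],[0,0,0.03,0,0,0,1],[0,0,0.025,0,0,0,1],[0,0,0.0139,0,0,0,1],[0,0,0.01,0,0,0,1],[0,0,0,0,0,0,1],[0,0,0,0,0,0,1]]]' 20
python3 -c "
from h import *
go([.5473,.246,.089],4.7)"
```

```text
t: 4.4
tcp_pos: [0.5479, 0.2466, 0.0899]
tool_rot: [0.999, 0.043, 0.001, -0.0]
force: [0.4, -0.4, 0.5]
finger_gap: 1.0
gripper_force: 0.0
t 4.4 tcp [0.5479 0.2466 0.0899] dist 0.0012 shift [-0.0008   0.00063  0.00109] turn [-0.002 -0.012  0.028] F [ 0.4 -0.4  0.5] gap 1.0 gf 0.0
```

```bash
python3 -m pendant '[[[-0.0007,0.0006,0,0,0,0,0.75],[0,0,0,0,0,0,0.7],[0,0,0,0,0,0,0.66],[0,0,0,0,0,0,0.62],[0,0,0,0,0,0,0.59],[0,0,0,0,0,0,0.58],[0,0,0,0,0,0,0.58],[0,0,0,0,0,0,0.58],[0,0,0,0,0,0,0.58]]]' 20
python3 -c "
from h import *
go([.5473,.246,.089],4.7)"
```

```text
t: 5.3
tcp_pos: [0.5484, 0.2463, 0.0914]
tool_rot: [0.999, 0.043, 0.002, -0.0]
force: [-0.8, -0.5, 8.7]
finger_gap: 0.582
gripper_force: 10.9
t 5.3 tcp [0.5484 0.2463 0.0914] dist 0.0026 shift [-0.00136  0.0003   0.003  ] turn [-0.005 -0.036  0.028] F [-0.8 -0.5  8.7] gap 0.582 gf 10.9
```

```bash
python3 -m pendant '[[[0,0,-0.004,0,0,0,0.58],[0,0,-0.008,0,0,0,0.58],[0,0,-0.013,0,0,0,0.58],[0,0,-0.02,0,0,0,0.58],[0,0,-0.025,0,0,0,0.58],[0,0,-0.025,0,0,0,0.58],[0,0,-0.02,0,0,0,0.58],[0,0,-0.01,0,0,0,0.58],[0,0,0,0,0,0,0.58],[0,0,0,0,0,0,0.58]]]'
python3 - <<'E'
from h import *
go([.5232,-.2298,.18],24.3)
s=snap('scene');P=cloud(s);q=P[(abs(P[...,0]-.548)<.05)&(abs(P[...,1]-.246)<.06)&(P[...,2]>.06)&(s['depth']>0)];print('low z',np.percentile(q[:,2],[1,3]))
im=s['pixels'][:,:,::-1][100:230,310:440];s2=snap('side')
cv2.imwrite('pics/held.png',cv2.resize(np.hstack([im,s2['pixels'][:,:,::-1][50:180,190:320]]),None,fx=3,fy=3))
E
```

```text
t: 6.3
tcp_pos: [0.5462, 0.2458, 0.1887]
tool_rot: [0.999, 0.043, -0.001, 0.0]
force: [-0.5, -0.7, -2.3]
finger_gap: 0.582
gripper_force: 8.3
t 6.3 tcp [0.5462 0.2458 0.1887] dist 0.4762 shift [-0.07929  0.58989  0.01112] turn [-0.     0.009 -2.823] F [-0.5 -0.7 -2.3] gap 0.582 gf 8.3
low z [0.12406005 0.16470185]
```

View pics/held.png

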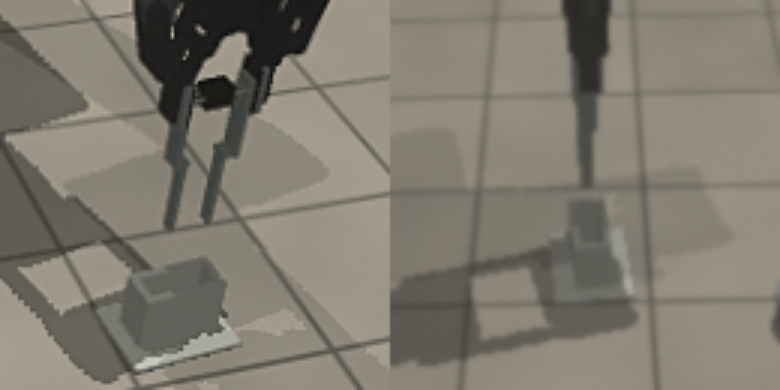

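The tongs are held upright, clear above the stand. Now I carry them over the open slot.

```bash
python3 -m pendant '[[[-0.003,0.0246,0,0,0,0,0.58],[-0.0066,0.0492,0.0009,0,0,0,0.58],[-0.0066,0.0492,0.0009,0,0,0,0.58],[-0.0066,0.0492,0.0009,0,0,0,0.58],[-0.0066,0.0492,0.0009,0,0,0,0.58],[-0.0066,0.0492,0.0009,0,0,0,0.58],[-0.0066,0.0492,0.0009,0,0,0,0.58],[-0.0066,0.0492,0.0009,0,0,0,0.58],[-0.0066,0.0492,0.0009,0,0,0,0.58],[-0.0066,0.0492,0.0009,0,0,0,0.58],[-0.0066,0.0492,0.0009,0,0,0,0.58],[-0.0066,0.0492,0.0009,0,0,0,0.58],[-0.0036,0.0246,0,0,0,0,0.58],[0,0,0,0,0,-0.5,0.58],[0,0,0,0,0,-0.94,0.58],[0,0,0,0,0,-0.94,0.58],[0,0,0,0,0,-0.44,0.58],[0,0,0,0,0,0,0.58],[0,0,0,0,0,0,0.58]]]'
python3 -c "
from h import *
go([.5232,-.2298,.15],24.3)"
```

```text
t: 8.3
tcp_pos: [0.5235, -0.2299, 0.1806]
tool_rot: [0.978, 0.21, -0.001, -0.001]
force: [0.6, -0.7, -1.3]
finger_gap: 0.581
gripper_force: 8.1
t 8.3 tcp [ 0.5235 -0.2299  0.1806] dist 0.0306 shift [-0.00029 -0.00017  0.03822] turn [-0.01   0.006 -0.013] F [ 0.6 -0.7 -1.3] gap 0.581 gf 8.1
```

```bash
python3 -m pendant '[[[-0.0003,-0.0002,0.015,0,0,0,0.58],[0,0,0.02,0,0,0,0.58],[0,0,0.01,0,0,0,0.58],[0,0,0.005,0,0,0,0.58],[0,0,0.005,0,0,0,0.58],[0,0,0.005,0,0,0,0.58],[0,0,0.005,0,0,0,0.58],[0,0,0,0,0,0,0.58],[0,0,0,0,0,0,0.58]]]'
python3 -c "
from h import *
go([.5232,-.2298,.0954],24.3)"
```

```text
t: 9.2
tcp_pos: [0.5237, -0.2301, 0.1294]
tool_rot: [0.978, 0.21, 0.0, 0.0]
force: [0.1, 0.6, -1.8]
finger_gap: 0.581
gripper_force: 8.1
t 9.2 tcp [ 0.5237 -0.2301  0.1294] dist 0.034 shift [-0.00038 -0.00054  0.0425 ] turn [ 0.002 -0.001 -0.003] F [ 0.1  0.6 -1.8] gap 0.581 gf 8.1
```

```bash
python3 -m pendant '[[[-0.0003,-0.0005,0.005,0,0,0,0.58],[0,0,0.006,0,0,0,0.58],[0,0,0.006,0,0,0,0.58],[0,0,0.006,0,0,0,0.58],[0,0,0.006,0,0,0,0.58],[0,0,0.006,0,0,0,0.58],[0,0,0.002,0,0,0,0.58],[0,0,0,0,0,0,0.58],[0,0,0,0,0,0,0.58]]]'
python3 -c "
from h import *
go([.5232,-.2298,.0954],24.3)"
```

```text
t: 10.1
tcp_pos: [0.5233, -0.2298, 0.0997]
tool_rot: [0.978, 0.21, 0.0, 0.0]
force: [1.5, 0.1, -2.3]
finger_gap: 0.582
gripper_force: 8.1
t 10.1 tcp [ 0.5233 -0.2298  0.0997] dist 0.0043 shift [-5.00e-05 -9.00e-05  5.39e-03] turn [ 0.001 -0.001 -0.004] F [ 1.5  0.1 -2.3] gap 0.582 gf 8.1
```

```bash
python3 -m pendant '[[[0,0,0,0,0,0,0.56],[0,0,0,0,0,0,0.54],[0,0,0,0,0,0,0.52],[0,0,0,0,0,0,0.505],[0,0,0,0,0,0,0.505],[0,0,0,0,0,0,0.505],[0,0,0.001,0,0,0,0.505],[0,0,0.001,0,0,0,0.505],[0,0,0,0,0,0,0.505],[0,0,0,0,0,0,0.505]]]'
python3 -c "
from h import *
go([.5232,-.2298,.0954],24.3)"
```

```text
t: 11.1
tcp_pos: [0.5231, -0.2297, 0.098]
tool_rot: [0.978, 0.21, -0.0, -0.0]
force: [0.3, -0.8, -1.9]
finger_gap: 0.513
gripper_force: 10.8
t 11.1 tcp [ 0.5231 -0.2297  0.098 ] dist 0.0026 shift [2.00e-05 1.20e-04 3.27e-03] turn [-0.001  0.001 -0.003] F [ 0.3 -0.8 -1.9] gap 0.513 gf 10.8
```

```bash
for i in 1; do :; done; python3 -m pendant '[[[0,0,0.001,0,0,0,0.505],[0,0,0,0,0,0,0.505],[0,0,0,0,0,0,0.505]]]' | egrep 'tcp|force'; python3 -m pendant '[[[0,0,0.001,0,0,0,0.505],[0,0,0,0,0,0,0.505],[0,0,0,0,0,0,0.505]]]'| egrep 'tcp|force'
```

```text
tcp_pos: [0.5232, -0.2297, 0.0972]
force: [0.3, -0.1, -0.6]
gripper_force: 10.8
tcp_pos: [0.5233, -0.2298, 0.0966]
force: [0.6, 0.5, -1.4]
gripper_force: 10.8
```

```bash
python3 -m pendant '[[[0,0,0.001,0,0,0,0.505],[0,0,0,0,0,0,0.505],[0,0,0,0,0,0,0.505]]]' | egrep 'tcp|force'; python3 -m pendant '[[[0,0,0.001,0,0,0,0.505],[0,0,0,0,0,0,0.505],[0,0,0,0,0,0,0.505]]]'| egrep 'tcp|force'
```

```text
tcp_pos: [0.5234, -0.2298, 0.0965]
force: [-1.3, 1.0, 5.9]
gripper_force: 11.1
tcp_pos: [0.5236, -0.2298, 0.0964]
force: [-1.6, 1.1, 9.4]
gripper_force: 11.3
```

```bash
python3 -m pendant '[[[0,0,-0.0012,0,0,0,0.505],[0,0,0,0,0,0,0.49],[0,0,0,0,0,0,0.48],[0,0,0,0,0,0,0.47],[0,0,0,0,0,0,0.46],[0,0,0,0,0,0,0.45],[0,0,0,0,0,0,0.44],[0,0,0,0,0,0,0.44],[0,0,0,0,0,0,0.44],[0,0,0,0,0,0,0.44]]]' 20
```

```text
t: 13.3
tcp_pos: [0.5235, -0.2296, 0.0971]
tool_rot: [0.978, 0.21, 0.0, 0.0]
force: [-1.5, 2.0, 10.9]
finger_gap: 0.441
gripper_force: 18.3
```

Run:
```python
from h import *
a=snap('scene')['pixels'][120:260,90:220];b=snap('side')['pixels'][240:380,180:310]
cv2.imwrite('pics/slot.png',cv2.resize(np.hstack([a,b])[:,:,::-1],None,fx=3,fy=3,interpolation=cv2.INTER_CUBIC))
```

```text
(no output)
```

View pics/slot.png

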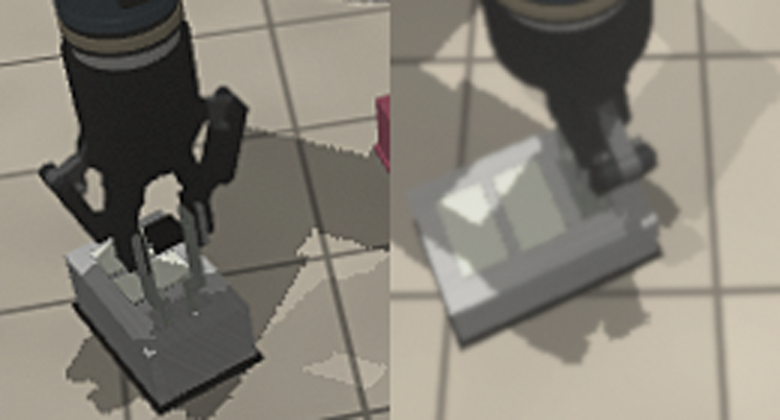

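The view shows the tongs upright in the slot (scene crop (170,260)), tips hidden. The plate gap of 37.5 mm is narrower than the spacer allows, so the blades are probably on its cone. I reopen and probe for the floor again.

```bash
python3 -m pendant '[[[0,0,0,0,0,0,0.47],[0,0,0,0,0,0,0.47]]]' | egrep 'tcp|force|gap';python3 -m pendant '[[[0,0,0,0,0,0,0.5],[0,0,0,0,0,0,0.53],[0,0,0,0,0,0,0.57],[0,0,0,0,0,0,0.57],[0,0,0,0,0,0,0.57]]]' | egrep 'tcp|force|gap'; python3 -m pendant '[[[0,0,0.001,0,0,0,0.57],[0,0,0,0,0,0,0.57],[0,0,0,0,0,0,0.57]]]'| egrep 'tcp|force|gap'
```

```text
tcp_pos: [0.5236, -0.2298, 0.0968]
force: [-1.3, 1.3, 8.7]
finger_gap: 0.472
gripper_force: 9.2
tcp_pos: [0.5233, -0.2299, 0.0956]
force: [1.2, -0.6, 0.9]
finger_gap: 0.569
gripper_force: 7.9
tcp_pos: [0.5234, -0.2299, 0.0956]
force: [-0.4, 0.6, 5.8]
finger_gap: 0.573
gripper_force: 8.0
```

```bash
f(){ egrep 'tcp|force|gap' | tr '\n' ' '; echo; }
python3 -m pendant '[[[0,0,0,0,0,0,0.54],[0,0,0,0,0,0,0.51],[0,0,-0.0005,0,0,0,0.5],[0,0,0,0,0,0,0.5],[0,0,0,0,0,0,0.5]]]' 25|f
python3 -m pendant '[[[0,0,0,0,0,0,0.485],[0,0,0,0,0,0,0.485]]]'|f
python3 -m pendant '[[[0,0,-0.0005,0,0,0,0.475],[0,0,0,0,0,0,0.475]]]'|f
python3 -m pendant '[[[0,0,0,0,0,0,0.465],[0,0,0,0,0,0,0.465]]]'|f
python3 -m pendant '[[[0,0,0,0,0,0,0.455],[0,0,0,0,0,0,0.455]]]'|f
python3 -m pendant '[[[0,0,0,0,0,0,0.445],[0,0,0,0,0,0,0.445]]]'|f
```

```text
tcp_pos: [0.5237, -0.2303, 0.0965] force: [0.4, -1.2, 7.5] finger_gap: 0.504 gripper_force: 12.6 
tcp_pos: [0.5237, -0.2301, 0.0966] force: [-0.3, 0.6, 7.7] finger_gap: 0.488 gripper_force: 12.5 
tcp_pos: [0.5237, -0.2301, 0.0967] force: [-0.8, -0.0, 7.4] finger_gap: 0.478 gripper_force: 11.3 
tcp_pos: [0.5236, -0.23, 0.0968] force: [-0.2, 0.2, 7.4] finger_gap: 0.468 gripper_force: 14.6 
tcp_pos: [0.5235, -0.2297, 0.0969] force: [-0.6, 1.7, 9.9] finger_gap: 0.461 gripper_force: 15.7 
tcp_pos: [0.5233, -0.2295, 0.097] force: [-0.9, 1.1, 10.0] finger_gap: 0.447 gripper_force: 16.6
```

Contact shows at about 40 mm with the tips still at floor level, so the fingers are only compliant. I squeeze on in steps.

```bash
f(){ egrep 'tcp|force|gap' | tr '\n' ' '; echo; }
python3 -m pendant '[[[0,0,-0.0005,0,0,0,0.43],[0,0,0,0,0,0,0.43]]]' 28|f
python3 -m pendant '[[[0,0,0,0,0,0,0.42],[0,0,0,0,0,0,0.42]]]' 28|f
python3 -m pendant '[[[0,0,-0.0005,0,0,0,0.40],[0,0,0,0,0,0,0.40],[0,0,0,0,0,0,0.40],[0,0,0,0,0,0,0.40]]]' 28|f
```

```text
tcp_pos: [0.5234, -0.2296, 0.0973] force: [-0.6, 0.9, 8.3] finger_gap: 0.439 gripper_force: 25.1 
tcp_pos: [0.5234, -0.2296, 0.0973] force: [-0.5, 0.6, 9.1] finger_gap: 0.432 gripper_force: 27.0 
tcp_pos: [0.5233, -0.2296, 0.0973] force: [-0.3, 1.4, 6.9] finger_gap: 0.429 gripper_force: 27.6
```

```bash
f(){ egrep 'tcp|force|gap' | tr '\n' ' '; echo; }
python3 -m pendant '[[[0,0,-0.001,0,0,0,0.40],[0,0,0,0,0,0,0.40]]]' 29|f
python3 -m pendant '[[[0,0,-0.001,0,0,0,0.40],[0,0,0,0,0,0,0.40]]]'|f
python3 -m pendant '[[[0,0,-0.001,0,0,0,0.40],[0,0,0,0,0,0,0.40]]]'|f
python3 -m pendant '[[[0,0,-0.001,0,0,0,0.40],[0,0,0,0,0,0,0.40]]]'|f
python3 -m pendant '[[[0,0,-0.001,0,0,0,0.40],[0,0,0,0,0,0,0.40]]]'|f
```

```text
tcp_pos: [0.5232, -0.2296, 0.0974] force: [0.4, -0.3, 2.3] finger_gap: 0.426 gripper_force: 29.3 
tcp_pos: [0.5231, -0.2296, 0.0975] force: [1.3, -0.3, -4.1] finger_gap: 0.423 gripper_force: 29.6 
tcp_pos: [0.5229, -0.2295, 0.0981] force: [1.7, -0.5, -9.3] finger_gap: 0.427 gripper_force: 30.1 
tcp_pos: [0.5229, -0.2294, 0.0995] force: [2.4, 0.6, -7.3] finger_gap: 0.425 gripper_force: 30.4 
tcp_pos: [0.5228, -0.2294, 0.1007] force: [2.2, 0.2, -5.7] finger_gap: 0.426 gripper_force: 30.5
```

```bash
f(){ egrep 'tcp|force|gap' | tr '\n' ' '; echo; }
python3 -m pendant '[[[0,0,-0.0015,0,0,0,0.40],[0,0,-0.0015,0,0,0,0.40],[0,0,-0.0015,0,0,0,0.40],[0,0,-0.0015,0,0,0,0.40],[0,0,0,0,0,0,0.40]]]' 29|f
python3 -m pendant '[[[0,0,-0.005,0,0,0,0.40],[0,0,-0.01,0,0,0,0.40],[0,0,-0.012,0,0,0,0.40],[0,0,-0.012,0,0,0,0.40],[0,0,-0.012,0,0,0,0.40],[0,0,-0.012,0,0,0,0.40],[0,0,-0.012,0,0,0,0.40],[0,0,-0.01,0,0,0,0.40],[0,0,-0.005,0,0,0,0.40],[0,0,0,0,0,0,0.40],[0,0,0,0,0,0,0.40]]]' 29|f
python3 - <<'E'
from h import *
go([.5435,-.0103,.18],5)
a=snap('scene')['pixels'][80:220,90:220];b=snap('side')['pixels'][230:370,190:320]
cv2.imwrite('pics/up.png',cv2.resize(np.hstack([a,b])[:,:,::-1],None,fx=3,fy=3,interpolation=cv2.INTER_CUBIC))
E
```

```text
tcp_pos: [0.5233, -0.23, 0.106] force: [0.5, 0.1, -1.8] finger_gap: 0.42 gripper_force: 29.1 
tcp_pos: [0.523, -0.2296, 0.1772] force: [-1.4, 0.0, -1.5] finger_gap: 0.425 gripper_force: 29.1 
t 19.3 tcp [ 0.523  -0.2296  0.1772] dist 0.2203 shift [ 0.13612 -0.23936 -0.0034 ] turn [-0.004  0.003  2.803] F [-1.4  0.  -1.5] gap 0.425 gf 29.1
```

View pics/up.png

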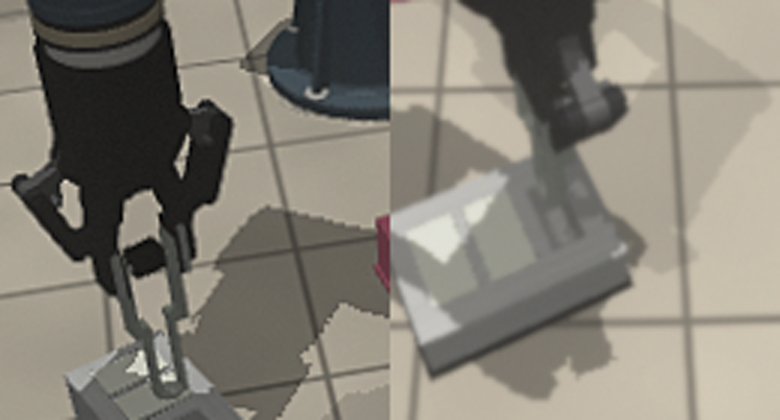

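The spacer is held between the blade tips, seen at (165,388) in the scene half, above the block. Now I move over the tin.

```bash
f(){ egrep 'tcp|force|gap' | tr '\n' ' '; echo; }
python3 -m pendant '[[[0.007,-0.012,0,0,0,0,0.40],[0.0145,-0.0255,0,0,0,0,0.40],[0.02,-0.035,0,0,0,0,0.40],[0.02,-0.035,0,0,0,0,0.40],[0.02,-0.035,0,0,0,0,0.40],[0.02,-0.035,0,0,0,0,0.40],[0.0145,-0.0255,0,0,0,0,0.40],[0.012,-0.021,0,0,0,0,0.40],[0.007,-0.0135,0,0,0,0,0.40],[0,0,0,0,0,0.4,0.40],[0,0,0,0,0,0.8,0.40],[0,0,0,0,0,0.8,0.40],[0,0,0,0,0,0.6,0.40],[0,0,0,0,0,0.2,0.40],[0,0,0,0,0,0,0.40],[0,0,0,0,0,0,0.40]]]' 29|f
python3 -c "
from h import *
go([.5435,-.0103,.096],5)"
```

```text
tcp_pos: [0.5434, -0.0121, 0.1774] force: [-0.7, -1.0, -2.5] finger_gap: 0.422 gripper_force: 29.2 
t 21.0 tcp [ 0.5434 -0.0121  0.1774] dist 0.0814 shift [ 0.00033 -0.00229  0.10169] turn [-0.     0.002  0.011] F [-0.7 -1.  -2.5] gap 0.422 gf 29.2
```

```bash
f(){ egrep 'tcp|force|gap' | tr '\n' ' '; echo; }
python3 -m pendant '[[[0.0003,-0.0023,0.01,0,0,0,0.40],[0,0,0.015,0,0,0,0.40],[0,0,0.018,0,0,0,0.40],[0,0,0.018,0,0,0,0.40],[0,0,0.015,0,0,0,0.40],[0,0,0.012,0,0,0,0.40],[0,0,0.008,0,0,0,0.40],[0,0,0.005,0,0,0,0.40],[0,0,0,0,0,0,0.40],[0,0,0,0,0,0,0.40]]]' 29|f
python3 -m pendant '[[[0,0,0.002,0,0,0,0.40],[0,0,0.001,0,0,0,0.40],[0,0,0,0,0,0,0.40],[0,0,0,0,0,0,0.40]]]'|f
python3 -m pendant '[[[0,0,0.001,0,0,0,0.40],[0,0,0.001,0,0,0,0.40],[0,0,0,0,0,0,0.40],[0,0,0,0,0,0,0.40]]]'|f
```

```text
tcp_pos: [0.544, -0.0104, 0.0969] force: [0.7, -0.2, -1.4] finger_gap: 0.423 gripper_force: 29.2 
tcp_pos: [0.5437, -0.0103, 0.0944] force: [-0.1, -0.3, -1.9] finger_gap: 0.421 gripper_force: 29.2 
tcp_pos: [0.5439, -0.0103, 0.0929] force: [-0.1, 0.4, 1.2] finger_gap: 0.423 gripper_force: 29.5
```

```bash
f(){ egrep 'tcp|force|gap' | tr '\n' ' '; echo; }
python3 -m pendant '[[[0,0,0,0,0,0,0.43],[0,0,0,0,0,0,0.45],[0,0,0,0,0,0,0.47],[0,0,0,0,0,0,0.49],[0,0,0,0,0,0,0.52],[0,0,0,0,0,0,0.55],[0,0,0,0,0,0,0.58],[0,0,0,0,0,0,0.58],[0,0,0,0,0,0,0.58]]]' 29|f
python3 -m pendant '[[[0,0,-0.003,0,0,0,0.58],[0,0,-0.006,0,0,0,0.58],[0,0,-0.012,0,0,0,0.58],[0,0,-0.02,0,0,0,0.58],[0,0,-0.03,0,0,0,0.58],[0,0,-0.03,0,0,0,0.58],[0,0,-0.012,0,0,0,0.58],[0,0,-0.006,0,0,0,0.58],[0,0,0,0,0,0,0.58]]]'|f
python3 - <<'E'
from h import *
go([.5476,.2459,.19],4.7)
s=snap('scene');save(s,'tin',(200,130,300,260),4.5)
E
```

```text
tcp_pos: [0.5436, -0.0103, 0.0926] force: [0.2, -0.3, -0.9] finger_gap: 0.584 gripper_force: 7.9 
tcp_pos: [0.5436, -0.0103, 0.1882] force: [-0.3, -0.4, -1.7] finger_gap: 0.581 gripper_force: 7.9 
t 24.6 tcp [ 0.5436 -0.0103  0.1882] dist 0.2562 shift [ 0.03309 -0.31857 -0.00229] turn [ 0.002 -0.006  0.048] F [-0.3 -0.4 -1.7] gap 0.581 gf 7.9
```

View pics/tin.png

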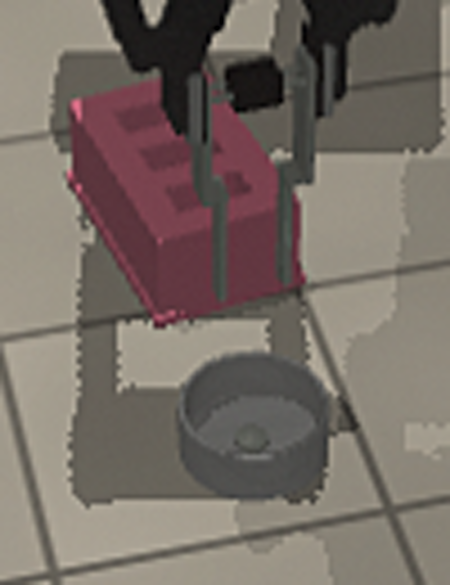

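The spacer lies in the tin at (252,438) and the empty tongs are above it. Now I return them to the stand.

```bash
f(){ egrep 'tcp|force|gap' | tr '\n' ' '; echo; }
python3 -m pendant '[[[0.0016,-0.015,0,0,0,0,0.58],[0.0032,-0.03,0,0,0,0,0.58],[0.0042,-0.04,0,0,0,0.05,0.58],[0.0042,-0.04,0,0,0,0,0.58],[0.0042,-0.04,0,0,0,0,0.58],[0.0042,-0.04,0,0,0,0,0.58],[0.0042,-0.04,0,0,0,0,0.58],[0.0037,-0.035,0,0,0,0,0.58],[0.0026,-0.025,0,0,0,0,0.58],[0.0014,-0.0136,0,0,0,0,0.58],[0,0,0,0,0,0,0.58],[0,0,0,0,0,0,0.58]]]' 25|f
python3 - <<'E'
from h import *
go([.5476,.2459,.1],4.7)
E
```

```text
tcp_pos: [0.5485, 0.2455, 0.1871] force: [-0.5, -0.4, -0.4] finger_gap: 0.581 gripper_force: 8.1 
t 25.85 tcp [0.5485 0.2455 0.1871] dist 0.0872 shift [-0.00094 -0.00065  0.10894] turn [0.007 0.013 0.   ] F [-0.5 -0.4 -0.4] gap 0.581 gf 8.1
```

```bash
f(){ egrep 'tcp|force|gap' | tr '\n' ' '; echo; }
python3 -m pendant '[[[-0.0008,-0.0006,0.01,0,0,0,0.58],[0,0,0.015,0,0,0,0.58],[0,0,0.015,0,0,0,0.58],[0,0,0.01,0,0,0,0.58],[0,0,0.008,0,0,0,0.58],[0,0,0.006,0,0,0,0.58],[0,0,0.006,0,0,0,0.58],[0,0,0,0,0,0,0.58],[0,0,0,0,0,0,0.58]]]'|f
python3 -c "
from h import *
go([.5476,.2459,.0915],4.7)"
```

```text
tcp_pos: [0.5486, 0.2465, 0.132] force: [-0.4, -0.3, -0.8] finger_gap: 0.586 gripper_force: 8.1 
t 26.75 tcp [0.5486 0.2465 0.132 ] dist 0.0405 shift [-0.00128  0.00059  0.05057] turn [-0.001 -0.003 -0.002] F [-0.4 -0.3 -0.8] gap 0.586 gf 8.1
```

Inside the pocket with no contact. I lower the rest until it touches.

```bash
f(){ egrep 'tcp|force|gap' | tr '\n' ' '; echo; }
python3 -m pendant '[[[-0.0008,0.0005,0.01,0,0,0,0.58],[0,0,0.012,0,0,0,0.58],[0,0,0.012,0,0,0,0.58],[0,0,0.008,0,0,0,0.58],[0,0,0.005,0,0,0,0.58],[0,0,0,0,0,0,0.58],[0,0,0,0,0,0,0.58]]]'|f
python3 -m pendant '[[[0,0,0.0015,0,0,0,0.58],[0,0,0.001,0,0,0,0.58],[0,0,0,0,0,0,0.58],[0,0,0,0,0,0,0.58]]]'|f
```

```text
tcp_pos: [0.5479, 0.2459, 0.0942] force: [0.7, 0.1, -1.1] finger_gap: 0.584 gripper_force: 8.1 
tcp_pos: [0.5479, 0.2459, 0.0924] force: [0.3, 0.2, -1.4] finger_gap: 0.576 gripper_force: 8.1
```

```bash
f(){ egrep 'tcp|force|gap' | tr '\n' ' '; echo; }
python3 -m pendant '[[[0,0,0.0015,0,0,0,0.58],[0,0,0.001,0,0,0,0.58],[0,0,0,0,0,0,0.58],[0,0,0,0,0,0,0.58]]]'|f
python3 -m pendant '[[[0,0,0,0,0,0,0.6],[0,0,0,0,0,0,0.63],[0,0,0.001,0,0,0,0.66],[0,0,0,0,0,0,0.7],[0,0,0,0,0,0,0.75],[0,0,0,0,0,0,0.85],[0,0,0,0,0,0,1],[0,0,0,0,0,0,1],[0,0,0,0,0,0,1],[0,0,0,0,0,0,1],[0,0,0,0,0,0,1]]]'|f
```

```text
tcp_pos: [0.5485, 0.2461, 0.0914] force: [-0.9, -0.7, 5.6] finger_gap: 0.581 gripper_force: 8.4 
tcp_pos: [0.5478, 0.2459, 0.0894] force: [1.0, -0.1, 0.5] finger_gap: 0.999 gripper_force: 0.0
```

```bash
python3 -m pendant '[[[0,0,-0.005,0,0,0,1],[0,0,-0.015,0,0,0,1],[0,0,-0.03,0,0,0,1],[0,0,-0.04,0,0,0,1],[0,0,-0.05,0,0,0,1],[0,0,-0.05,0,0,0,1],[0,0,-0.02,0,0,0,1],[0,0,0,0,0,0,1],[0,0,0,0,0,0,1],[0,0,0,0,0,0,1],[0,0,0,0,0,0,1],[0,0,0,0,0,0,1],[0,0,0,0,0,0,1]]]'|egrep 'tcp|gap|t:'
python3 - <<'E'
from h import *
s=snap('wrist');P=cloud(s);z=P[...,2];ok=s['depth']>0
q=P[(abs(P[...,0]-.547)<.06)&(abs(P[...,1]-.245)<.07)&ok&(z>.115)&(z<.15)];print(len(q),np.percentile(q[:,2],[50,90]),cv2.minAreaRect((q[:,:2]*1000).astype(np.float32)))
for n in('scene','side'):
    s=snap(n);P=cloud(s);z=P[...,2]
    q=P[(np.hypot(P[...,0]-.544,P[...,1]+.0105)<.05)&(z>.026)&(z<.034)];print(cv2.minAreaRect((q[:,:2]*1000).astype(np.float32)))
a=load('scene')['pixels'];cv2.imwrite('pics/end.png',cv2.resize(a[130:290,210:410,::-1],None,fx=3.5,fy=3.5,interpolation=cv2.INTER_CUBIC))
E
```

```text
t: 30.65
tcp_pos: [0.5475, 0.2458, 0.2566]
tool_rot: [0.999, 0.041, -0.001, 0.0]
finger_gap: 1.003
790 [0.12660292 0.12913816] ((547.0137939453125, 239.74156188964844), (15.91468334197998, 57.78041076660156), 4.682285785675049)
((543.8096923828125, -9.875064849853516), (70.44745635986328, 72.12149047851562), 69.80065155029297)
((544.4057006835938, -10.783618927001953), (69.92754364013672, 70.70159149169922), 1.2329126596450806)
```

View pics/end.png

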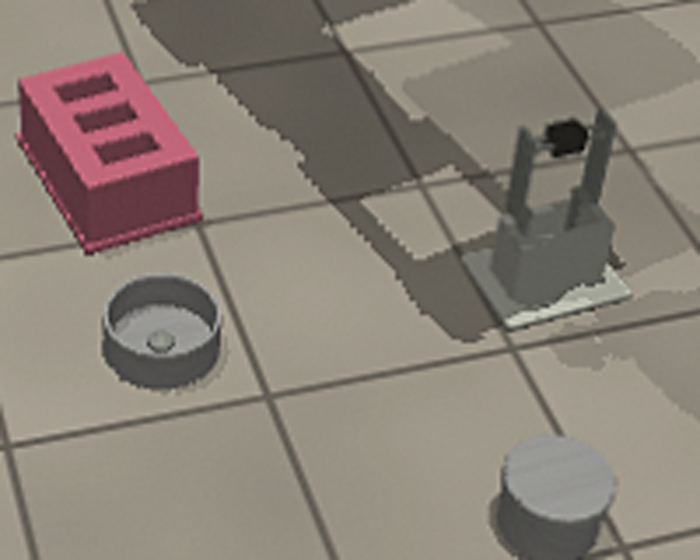

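The tongs stand upright in the stand at (555,190), 6 mm off its axis, which is within the limit. The spacer is in the tin at (160,342), and the tin has not moved.

```bash
python3 -c "
from h import *
print(job.sign_off())"
```

```text
the job is handed in; nothing more can be done
None
```

The job is handed in at about 31 s of the 69 s allowed: the spacer lies on the open tin's floor and the tongs stand released in their stand, about 6 mm off its axis; the sign-off returned no verdict.

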